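Put the stone shade set in order

TASK

Put the set of grey stone tablets in order of shade on the wooden board: one tablet centred on each green mark, lying flat with the polished face up, the palest next to the board's white end and on to the darkest next to its black end. The brick-red tablet on the board does not belong to the set: lay it flat in the blue dish.

Things in the scene. Friction and masses are not known exactly. Their poses are not given: they have to be found in the camera images.
- tablet_white: loose round cast-stone tablet, near-white, the palest; 42 mm in diameter and 28 mm high, about 95 g, lying flat with its polished, speckled face up; origin: centre of its underside, z up. Starts on the bench.
- tablet_light: loose round cast-stone tablet, light grey, second palest; 42 mm in diameter and 28 mm high, about 95 g, lying flat with its polished, speckled face up; origin: centre of its underside, z up. Starts on the board, on a wrong mark (mark 1 or mark 3).
- tablet_dark: loose round cast-stone tablet, dark grey, third; 42 mm in diameter and 28 mm high, about 95 g, lying flat with its polished, speckled face up; origin: centre of its underside, z up. Starts on the bench.
- tablet_black: loose round cast-stone tablet, black, the darkest; 42 mm in diameter and 28 mm high, about 95 g, lying flat with its polished, speckled face up; origin: centre of its underside, z up. Starts on the bench.
- tablet_red: loose round cast-stone tablet, brick red: the one that does not belong to the grey set; 42 mm in diameter and 28 mm high, about 95 g, lying flat with its polished, speckled face up; origin: centre of its underside, z up. Starts on the board, on mark 1 or mark 3.
- mark_1: flat round green mark, 54 mm in diameter, 3 mm thick, next to the board's white end. One of four in a straight row, 66 mm apart, fixed on a dark wooden board (294 x 72 mm, 15 mm thick, fixed to the bench, one end painted white and the other black; the board may point any way). Origin: centre of the mark's underside, 15 mm above the bench; a tablet stands on its top, 18 mm above the bench. Its x axis points along the row from the white end to the black end, z up.
- mark_2: flat round green mark, 54 mm in diameter, 3 mm thick, second from the white end. One of four in a straight row, 66 mm apart, fixed on a dark wooden board (294 x 72 mm, 15 mm thick, fixed to the bench, one end painted white and the other black; the board may point any way). Origin: centre of the mark's underside, 15 mm above the bench; a tablet stands on its top, 18 mm above the bench. Its x axis points along the row from the white end to the black end, z up.
- mark_3: flat round green mark, 54 mm in diameter, 3 mm thick, third from the white end. One of four in a straight row, 66 mm apart, fixed on a dark wooden board (294 x 72 mm, 15 mm thick, fixed to the bench, one end painted white and the other black; the board may point any way). Origin: centre of the mark's underside, 15 mm above the bench; a tablet stands on its top, 18 mm above the bench. Its x axis points along the row from the white end to the black end, z up.
- mark_4: flat round green mark, 54 mm in diameter, 3 mm thick, next to the board's black end. One of four in a straight row, 66 mm apart, fixed on a dark wooden board (294 x 72 mm, 15 mm thick, fixed to the bench, one end painted white and the other black; the board may point any way). Origin: centre of the mark's underside, 15 mm above the bench; a tablet stands on its top, 18 mm above the bench. Its x axis points along the row from the white end to the black end, z up.
- dish: shallow round blue plastic dish fixed to the bench: 120 mm in diameter over its rim, rim 14 mm high, inside 108 mm wide at the floor, floor 3 mm thick; origin: centre of its underside, on the bench

How it is judged:
At the end, for the whole second after the job is handed in: The white, light grey, dark grey and black tablets stand on marks 1, 2, 3 and 4, counted from the board's white end, each centred within 10 mm and flat on its mark, face up; the brick-red tablet lies flat on the floor of the blue dish; all five are at rest (horizontal distance between tablet_white and mark_1 below 0.01 m and z of tablet_white in the frame of mark_1 between 0 and 0.007 m and angle between each of tablet_white, tablet_light, tablet_dark, tablet_black, tablet_red's own z axis and vertical below 0.1 rad and linear speed of each of tablet_white, tablet_light, tablet_dark, tablet_black, tablet_red below 0.02 m/s and angular speed of each of tablet_white, tablet_light, tablet_dark, tablet_black, tablet_red below 0.2 rad/s and horizontal distance between tablet_light and mark_2 below 0.01 m and z of tablet_light in the frame of mark_2 between 0 and 0.007 m and horizontal distance between tablet_dark and mark_3 below 0.01 m and z of tablet_dark in the frame of mark_3 between 0 and 0.007 m and horizontal distance between tablet_black and mark_4 below 0.01 m and z of tablet_black in the frame of mark_4 between 0 and 0.007 m and horizontal distance between tablet_red and dish below 0.04 m and z of tablet_red in the frame of dish below 0.008 m); the robot touches nothing.
It also fails if it takes over 128 s, if anything falls off the work surface, if the arm or the gripper's body presses on something with over 40 N, if the wrist force passes 120 N, or if a joint passes its speed limit or range.

ROBOT

A 6-joint arm with a two-finger parallel gripper is mounted at the origin on the work surface. World frame = base frame: x ahead of the robot, y to its left, z up, the work surface at z = 0. Lengths are in m, angles in rad, forces in N, time in s.
With the tool pointing down it reaches from about 0.4 to 0.825 m from the base axis. Payload 7 kg.
Tool frame: the origin (TCP) lies between the finger pads; the fingertips stand arm.nose_length ahead of it and the grasp point (between the pads) is the TCP (arm.nose_length is the distance from the TCP to the fingertips, in m); x points along the fingers, z is the direction in which the jaws open and shut, and the axes are right-handed (so a half turn about x gives the same grasp; the last joint's range is limited). The gripper opens to 88 mm and grips with 3 to 60 N. Pads are 19 mm wide; open, the fingers measure 130 mm over their backs; the gripper's body (78 mm by 193 mm) begins 47 mm behind the grasp point.
Start: joints at [-1.014, 0.359, 0.012, 0, -1.224, -0.288], TCP at [0.179, -0.651, 0.246] pointing down, gripper open.
Joint ranges: [-3.07, 3.07], [-1.43, 2.12], [-1.02, 1.25], [-3.03, 1.67], [-3.05, -0], [-3.03, 3.03]. Speed limits (rad/s): [2.39, 2.39, 3.01, 3.14, 3.14, 3.14].

INTERFACE

Orientations are given as [roll, pitch, yaw] about the fixed x, y, z axes, in that order (R = Rz(yaw) Ry(pitch) Rx(roll)).
In Python, from station import arm, viewer, spotter gives the robot as it stands.
- The arm moves only by the shell command python3 -m handwheel 'ROWS' [FORCE]. ROWS is a JSON object of lists of equal length, an entry for each row: "gripper": the gripper command: -1 is shut, 1 is fully open, values between are in proportion; "travel": the shift along the world's x, y, z each as a share of 500 mm, from -1 to 1, a list of three; "spin": the turn about the world's z as a share of 45 degrees, from -1 to 1. A call has 1 to 20 rows; each row is the pose to reach, as a shift and turn from the pose commanded when the call began; what a row does not reach only later rows make up. A row lasts 1/10 s, in which the tool goes at most 50 mm and 8.59 degrees, less where a joint would pass 70% of its speed; a pose out of reach is approached as far as the arm can. A call with a number of a shift or a turn outside -1 to 1 is refused whole. A call with a gripper value outside its range is refused whole. The fingers move at their own pace and stop on an object; FORCE is the grip in N (left out, the last holds). Time passes only in rows, so rows that repeat a pose let the fingers close. It gives the time, the measured TCP pose, the force and the opening at its end, in the units of the state.
- arm.get_state(): the state, without advancing time (a new reading comes with each control period).
- viewer.grab_frame(name): name is "side" or "top"; returns a dict with "pixels" (400x640x3 uint8, blue, green, red), "fx", "fy", "cx", "cy" (pixels), "k1" (the pictures are not rectified: a ray, as slopes to the right and down, at radius r is drawn at 1 + k1 r^2 times it, then the intrinsics apply), "eye" and "attitude" of the camera in the world. Camera axes: x right, y down, z forward; pixel columns grow to the right and rows downward; lengths in m; the calibration is good to about 2 mm. A picture is of the moment at which its call begins. There is no depth.
- arm.job_done(): hands the job in, once; it reports no verdict.
Trained networks look in the newest picture that a camera, given by its name, has taken for a name from the list of things; names that differ only in an ending like _2 or _b are one class to them, and where a whole thing is asked for, a point or a joint stands for the part that bears it (a point fixed in the world has none). Each returns a list of dicts, best first, with "conf" (0 to 1); they miss things now and then, are a little off and sometimes report something else, mostly with a low value. They report only what shows in the picture. A call takes as long as a camera call.
- spotter.spot_in(camera, label): "rect" ([left, top, right, bottom] in pixels, round what is visible of it).
- spotter.tip_of(camera, label): "at" ([column, row] in pixels: a listed point, or the origin of a listed thing).
The state is a dict: "t": time; "q": joint angles; "qd": joint speeds; "joint_efforts": joint torques, N m; "eef_pos": TCP position; "ee_rot": TCP orientation; "force": force on the tool from outside, world axes, zero at the start; "moment": the same for the moment, N m; "width": finger opening in m.
Only numpy, scipy, OpenCV 4.12 (cv2) and the standard library are available. Lean on these libraries where they do the work, as an engineer would, in place of code of your own. Each camera call takes 0.05 s, during which the arm holds its last target.

## Working session

There is one attempt and no reset: what is moved stays moved. The work goes in short steps, Python scripts to look and compute and a shell command to move; the robot and the scene stay as the last step left them, time stands still between calls to the robot, and variables do not carry over. Pictures are saved under pics/ and viewed, and the job is handed in when it is done.

```bash
ls; mkdir -p pics; python3 - <<'E'
from station import arm, viewer, spotter
import cv2
s=arm.get_state(); print(s['t'],s['eef_pos'],s['ee_rot'],s['width'],arm.nose_length)
for n in ('top','side'):
    f=viewer.grab_frame(n); cv2.imwrite(f'pics/{n}0.png',f['pixels']); print({k:v for k,v in f.items() if k!='pixels'})
    for l in ['tablet_white','tablet_light','tablet_dark','tablet_black','tablet_red','mark_1','dish']:
        print(n,l,[(r['conf'],r['at']) for r in spotter.tip_of(n,l)][:5],[(r['conf'],r['rect']) for r in spotter.spot_in(n,l)][:4])
E
```

```text
pics
0.0 [ 0.17912067 -0.65033521  0.24465333] [0.0962484  1.5691659  1.93575874] 0.0873158985171369 0.019
{'fx': 460.0211614980042, 'fy': 460.0211614980042, 'cx': 320.6021801404484, 'cy': 201.81529190821936, 'k1': -0.09279936450386139, 'eye': array([0.4673261 , 0.00278131, 1.04443184]), 'attitude': array([-3.0651663 ,  0.01129603, -1.54243631])}
top tablet_white [(0.83, [462.2, 191.3])] [(0.66, [454.8, 181.0, 474.3, 200.5])]
top tablet_light [(0.71, [354.5, 218.6])] [(0.8, [348.8, 209.5, 368.2, 228.5])]
top tablet_dark [(0.81, [457.8, 255.5]), (0.34, [461.8, 189.8])] [(0.52, [450.7, 247.7, 472.7, 267.2])]
top tablet_black [(0.83, [198.5, 251.6])] [(0.84, [183.6, 241.9, 202.6, 259.6])]
top tablet_red [(0.55, [311.0, 184.1])] [(0.7, [301.4, 170.8, 319.9, 194.7])]
top mark_1 [(0.85, [286.1, 163.6]), (0.76, [333.8, 202.3]), (0.66, [314.9, 181.2]), (0.63, [356.0, 217.7]), (0.44, [198.4, 248.4])] [(0.68, [274.9, 155.5, 299.1, 179.9]), (0.52, [347.4, 211.2, 366.6, 229.9]), (0.45, [303.1, 179.8, 325.2, 193.9])]
top dish [(0.97, [185.9, 186.5])] [(0.96, [159.4, 159.7, 209.5, 207.5])]
{'fx': 
[... 349 characters left out ...]
 235.0])] [(0.61, [296.6, 216.3, 311.1, 242.9])]
side tablet_dark [(0.63, [284.3, 348.6])] [(0.71, [269.1, 325.2, 297.3, 364.0])]
side tablet_black [(0.61, [246.2, 159.4])] [(0.65, [242.0, 148.1, 257.2, 161.0])]
side tablet_red [(0.83, [328.0, 197.4])] [(0.93, [323.7, 184.0, 343.2, 206.6]), (0.7, [288.0, 231.0, 314.7, 248.2])]
side mark_1 [(0.77, [317.4, 219.8]), (0.74, [302.1, 236.3]), (0.5, [328.7, 205.2])] [(0.54, [306.6, 208.7, 331.5, 224.6]), (0.53, [291.0, 232.2, 309.6, 242.8]), (0.47, [333.0, 183.7, 354.8, 194.6]), (0.16, [320.8, 182.7, 342.0, 204.5])]
side dish [(0.63, [299.7, 236.9]), (0.6, [302.9, 149.6])] [(0.96, [281.0, 134.9, 325.5, 161.9]), (0.32, [288.0, 231.0, 317.3, 245.7])]
```

View pics/top0.png

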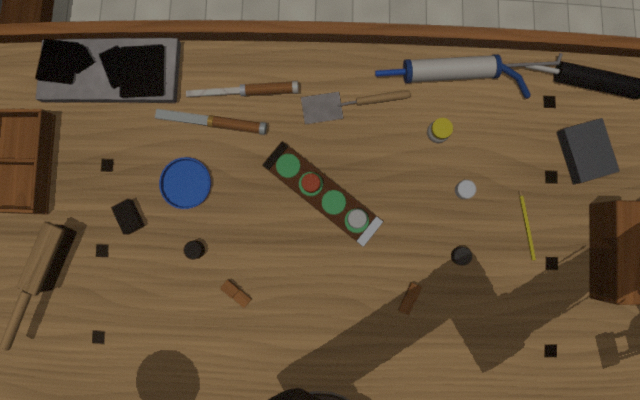

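View pics/side0.png

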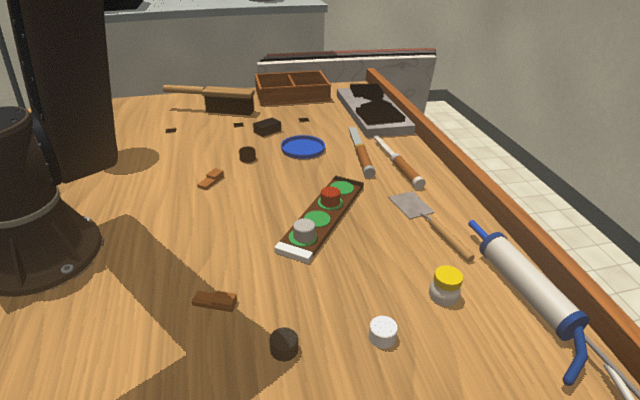

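Top view: light on mark 1 at (357,220), red on mark 3 at (311,184), marks 2 and 4 free at (334,202) and (288,165). White is at (466,189), dark at (461,256), black at (194,250) and the dish at (186,184). The side view agrees. Now I'll turn these into metric positions.

```bash
cat > h.py <<'E'
from station import arm, viewer, spotter
import numpy as np, cv2
from scipy.spatial.transform import Rotation as Ro
from scipy.optimize import least_squares
def proj(f,P):
    R=Ro.from_euler('xyz',f['attitude']).as_matrix(); c=(np.atleast_2d(P)-f['eye'])@R
    s=c[:,:2]/c[:,2:]; s=s*(1+f['k1']*(s**2).sum(1,keepdims=True))
    return s*[f['fx'],f['fy']]+[f['cx'],f['cy']]
def sil(f,p,r,z0,z1,name=None):
    a=np.linspace(0,2*np.pi,48); P=[]
    for z in (z0,z1): P.append(np.c_[p[0]+r*np.cos(a),p[1]+r*np.sin(a),0*a+z])
    return cv2.convexHull(proj(f,np.vstack(P)).astype(np.float32))[:,0]
def cen(poly):
    m=cv2.moments(poly.astype(np.float32)); return np.array([m['m10'],m['m01']])/m['m00']
def solve(obs,r,z0,z1,x0):
    # obs list of (frame, centroid px)
    fun=lambda p: np.concatenate([cen(sil(f,p,r,z0,z1))-c for f,c in obs])
    s=least_squares(fun,x0); return s.x,s.fun
E
cat > seg.py <<'E'
from h import *
F={n:viewer.grab_frame(n) for n in('top','side')}
def blob(n,fn,seed,rad=22):
    im=F[n]['pixels'].astype(int); m=fn(im).astype(np.uint8)
    k=np.zeros_like(m); cv2.circle(k,tuple(int(v) for v in seed),rad,1,-1); m&=k
    nn,l,st,ce=cv2.connectedComponentsWithStats(m,connectivity=8)
    i=1+np.argmax(st[1:,4]); return ce[i],st[i]
B=lambda im:im[...,0]; G=lambda im:im[...,1]; R=lambda im:im[...,2]
sat=lambda im:im.max(2)-im.min(2)
green=lambda im:(G(im)>R(im)+30)&(G(im)>B(im)+20)
red=lambda im:(R(im)>G(im)+60)&(R(im)>B(im)+60)&(G(im)<R(im)*.5)
blue=lambda im:(B(im)>R(im)+50)
grey=lambda im:(sat(im)<45)&(im.max(2)>90)
dk=lambda im:(im.max(2)<75)
items={'white':(grey,(466,189),(383,332),.021,0,.028),'light':(grey,(357,220),(304,231),.021,.018,.046),
'dark':(dk,(461,256),(284,344),.021,0,.028),'black':(dk,(194,250),(248,155),.021,0,.028),
'red':(red,(311,184),(331,197),.021,.018,.046),'m2':(green,(334,202),(317,218),.027,.0165,.018),
'm4':(green,(288,165),(342,187),.027,.0165,.018),'dish':(blue,(186,184),(303,147),.06,0,.014)}
for k,(fn,a,b,r,z0,z1) in items.items():
    obs=[];o=[]
    for n,s in(('top',a),('side',b)):
        c,st=blob(n,fn,s,40 if k=='dish' else 16 if k not in('white','dark') or n=='top' else 26); obs.append((F[n],c)); 
        e=np.ptp(sil(F[n],[.45,0],r,z0,z1),axis=0); o.append((n,np.round(c,1),st[2:],))
    t,_=solve(obs[:1],r,z0,z1,[.45,0]); p,res=solve(obs,r,z0,z1,[.45,0])
    ex=[np.ptp(sil(F[n],p,r,z0,z1),axis=0).round(0) for n in('top','side')]
    print(k,'top-only',t.round(4),'both',p.round(4),'res',res.round(1),o,'exp',ex)
E
python3 seg.py
python3 - <<'E'
import cv2,numpy as np
a=cv2.imread('pics/top0.png');b=cv2.imread('pics/side0.png')
cv=lambda i,x,y,w=70:cv2.resize(i[y-w//2:y+w//2,x-w//2:x+w//2],(260,260),interpolation=0)
cv2.imwrite('pics/z.png',np.vstack([np.hstack([cv(a,461,256),cv(a,194,250),cv(a,325,195,140)]),np.hstack([cv(b,284,344),cv(b,248,155),cv(b,320,215,110)])]))
E
```

```text
white top-only [ 0.584  -0.3117] both [ 0.5834 -0.3099] res [-0.8  0.3  0.3  0.6] [('top', array([466.1, 189. ]), array([ 23,  21, 334], dtype=int32)), ('side', array([382.7, 331.7]), array([ 29,  33, 775], dtype=int32))] exp [array([22., 20.], dtype=float32), array([30., 34.], dtype=float32)]
light top-only [ 0.509 -0.063] both [ 0.5091 -0.0636] res [ 0.3 -0.  -0.1 -0.4] [('top', array([356.3, 218.8]), array([ 23,  21, 328], dtype=int32)), ('side', array([303.9, 230.8]), array([ 24,  29, 500], dtype=int32))] exp [array([20., 20.], dtype=float32), array([22., 25.], dtype=float32)]
dark top-only [ 0.4334 -0.3027] both [ 0.4306 -0.305 ] res [ 1.   1.3  0.6 -0.8] [('top', array([461.7, 255.8]), array([ 25,  22, 385], dtype=int32)), ('side', array([281.6, 347.3]), array([ 28,  31, 555], dtype=int32))] exp [array([22., 19.], dtype=float32), array([29., 36.], dtype=float32)]
black top-only [0.4321 0.2968] both [0.4312 0.2972] res [-0.2  0.4  0.5  0.4] [('top', array([194.8, 248.8]), array([ 23,  20, 352], dtype=int32)), ('side', array([247.1, 154.3]), array([ 16,  16, 206], dtype=int32))] 
[... 534 characters left out ...]
217.7]), array([ 26,  16, 282], dtype=int32))] exp [array([24., 24.], dtype=float32), array([27., 16.], dtype=float32)]
m4 top-only [0.6266 0.0933] both [0.6289 0.094 ] res [-0.2 -1.  -0.6  0.9] [('top', array([287.7, 165.2]), array([ 24,  23, 426], dtype=int32)), ('side', array([343.3, 186.4]), array([ 24,  13, 194], dtype=int32))] exp [array([24., 24.], dtype=float32), array([24., 13.], dtype=float32)]
dish top-only [0.5818 0.3282] both [0.5819 0.3288] res [-0.3 -0.1 -0.1  0.6] [('top', array([185.4, 182.8]), array([  50,   51, 1917], dtype=int32)), ('side', array([302.9, 146.5]), array([ 44,  19, 562], dtype=int32))] exp [array([53., 53.], dtype=float32), array([45., 25.], dtype=float32)]
```

View pics/z.png

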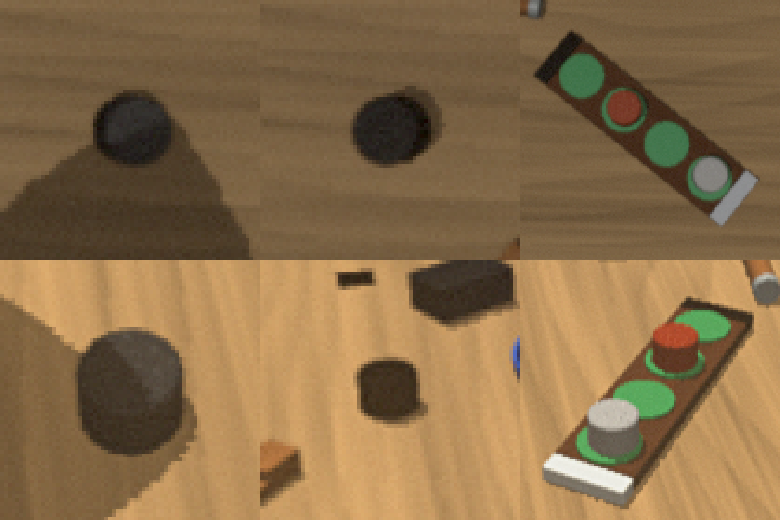

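```bash
cat > st.py <<'E'
from h import *
import sys
s=arm.get_state(); R=Ro.from_euler('xyz',s['ee_rot']).as_matrix(); j=R[:,2]; a=np.degrees(np.arctan2(j[1],j[0]))
print('t',s['t'],'tcp',s['eef_pos'].round(4),'x',R[:,0].round(3),'jaw deg',a.round(1),'w',round(s['width'],4),'F',np.round(s['force'],1),'q',np.round(s['q'],2))
T={'m1':(.507,-.064),'m2':(.547,-.0112),'m3':(.587,.0412),'m4':(.627,.0936),'dish':(.582,.3285),'white':(.5837,-.311),'dark':(.432,-.304),'black':(.432,.297),'light':(.509,-.063),'red':(.587,.041)}
for k in sys.argv[1:]:
    x,y=T[k]; print(k,'share xy',((x-s['eef_pos'][0])/.5).round(4),((y-s['eef_pos'][1])/.5).round(4),'z per +z share: target(z)-> (z-%.4f)/.5'%s['eef_pos'][2])
E
python3 st.py light red
```

```text
t 1.6 tcp [ 0.1792 -0.6508  0.2456] x [-0. -0. -1.] jaw deg 105.4 w 0.0878 F [ 0.3 -0.8  0.1] q [-1.01  0.36  0.01  0.   -1.22 -0.29]
light share xy 0.6595 1.1755 z per +z share: target(z)-> (z-0.2456)/.5
red share xy 0.8155 1.3835 z per +z share: target(z)-> (z-0.2456)/.5
```

```bash
python3 -m handwheel '{"gripper":[1,1,1,1,1,1,1,1,1,1,1,1,1,1,1],"travel":[[0.66,1,-0.2],[0.66,1,-0.2],[0.66,1,-0.2],[0.66,1,-0.2],[0.66,1,-0.2],[0.66,1,-0.2],[0.66,1,-0.2],[0.66,1,-0.2],[0.66,1,-0.2],[0.66,1,-0.2],[0.66,1,-0.2],[0.66,1,-0.2],[0.66,1,-0.2],[0.66,1,-0.2],[0.66,1,-0.2]],"spin":[0.827,0.827,0.827,0.827,0.827,0.827,0.827,0.827,0.827,0.827,0.827,0.827,0.827,0.827,0.827]}' 30; python3 st.py light m2
```

```text
t: 3.1
eef_pos: [0.5089, -0.151, 0.1456]
ee_rot: [0.814, 1.571, -2.979]
force: [0.3, -0.2, 0.6]
width: 0.0874
t 3.1 tcp [ 0.5089 -0.151   0.1456] x [-0. -0. -1.] jaw deg 142.6 w 0.0874 F [ 0.3 -0.2  0.6] q [ 0.08  0.21 -0.44  0.   -0.92 -0.73]
light share xy 0.0002 0.1761 z per +z share: target(z)-> (z-0.1456)/.5
m2 share xy 0.0762 0.2797 z per +z share: target(z)-> (z-0.1456)/.5
```

```bash
python3 -m handwheel '{"gripper":[1,1,1,1,1,1,1,1,1,1],"travel":[[0,0.176,0],[0,0.176,0],[0,0.176,0],[0,0.176,-0.08],[0,0.176,-0.15],[0,0.176,-0.19],[0,0.176,-0.207],[0,0.176,-0.207],[0,0.176,-0.207],[0,0.176,-0.207]],"spin":[0,0,0,0,0,0,0,0,0,0]}' 30 && python3 -m handwheel '{"gripper":[0,-1,-1,-1,-1,-1,-1,-1,-1,-1],"travel":[[0,0,0],[0,0,0],[0,0,0],[0,0,0],[0,0,0],[0,0,0],[0,0,0],[0,0,0],[0,0,0],[0,0,0]],"spin":[0,0,0,0,0,0,0,0,0,0]}' 25; python3 st.py light m2
```

```text
t: 4.1
eef_pos: [0.5102, -0.0629, 0.0434]
ee_rot: [-2.307, 1.568, 0.182]
force: [0.4, -0.3, 0.4]
width: 0.0878
t: 5.1
eef_pos: [0.5093, -0.0627, 0.042]
ee_rot: [-1.859, 1.571, 0.631]
force: [1.0, 0.9, -0.8]
width: 0.0414
t 5.1 tcp [ 0.5093 -0.0627  0.042 ] x [ 0.  0. -1.] jaw deg 142.6 w 0.0414 F [ 1.   0.9 -0.8] q [ 0.26  0.33 -0.59 -0.   -0.66 -0.91]
light share xy -0.0005 -0.0005 z per +z share: target(z)-> (z-0.0420)/.5
m2 share xy 0.0755 0.1031 z per +z share: target(z)-> (z-0.0420)/.5
```

```bash
python3 -m handwheel '{"gripper":[-1,-1,-1,-1,-1,-1,-1,-1,-1,-1,-1,-1,-1],"travel":[[0,0,0.04],[0,0,0.08],[0.04,0.05,0.08],[0.0755,0.103,0.08],[0.0755,0.103,0.08],[0.0755,0.103,0.06],[0.0755,0.103,0.04],[0.0755,0.103,0.02],[0.0755,0.103,0.01],[0.0755,0.103,0.005],[0.0755,0.103,0.001],[0.0755,0.103,0.001],[0.0755,0.103,0.001]],"spin":[0,0,0,0,0,0,0,0,0,0,0,0,0]}' && python3 -m handwheel '{"gripper":[-0.02,-0.02,0.1,0.2,0.3,0.4,0.6,0.6,0.6,0.6,0.6,0.6],"travel":[[0,0,0],[0,0,0],[0,0,0],[0,0,0],[0,0,0],[0,0,0],[0,0,0.02],[0,0,0.06],[0,0,0.1],[0,0,0.15],[0,0,0.15],[0,0,0.15]],"spin":[0,0,0,0,0,0,0,0,0,0,0,0]}'; python3 st.py red dish
```

```text
t: 6.4
eef_pos: [0.5472, -0.0112, 0.0429]
ee_rot: [-2.259, 1.57, 0.23]
force: [-0.2, 0.7, -0.8]
width: 0.0414
t: 7.6
eef_pos: [0.5473, -0.0111, 0.1187]
ee_rot: [-2.113, 1.569, 0.376]
force: [-0.5, 0.2, 0.2]
width: 0.0702
t 7.6 tcp [ 0.5473 -0.0111  0.1187] x [ 0.002  0.001 -1.   ] jaw deg 142.6 w 0.0702 F [-0.5  0.2  0.2] q [ 0.34  0.27 -0.44 -0.   -0.86 -0.99]
red share xy 0.0793 0.1042 z per +z share: target(z)-> (z-0.1187)/.5
dish share xy 0.0693 0.6792 z per +z share: target(z)-> (z-0.1187)/.5
```

```bash
python3 -m handwheel '{"gripper":[0.9,0.9,0.9,0.9,0.9,0.9,0.9,0.9,0.9,0.9,0,-1,-1,-1,-1,-1,-1,-1,-1,-1],"travel":[[0.04,0.05,0],[0.08,0.104,0],[0.08,0.104,0],[0.08,0.104,0],[0.08,0.104,-0.06],[0.08,0.104,-0.1],[0.08,0.104,-0.13],[0.08,0.104,-0.148],[0.08,0.104,-0.148],[0.08,0.104,-0.148],[0.08,0.104,-0.148],[0.08,0.104,-0.148],[0.08,0.104,-0.148],[0.08,0.104,-0.148],[0.08,0.104,-0.148],[0.08,0.104,-0.148],[0.08,0.104,-0.148],[0.08,0.104,-0.148],[0.08,0.104,-0.148],[0.08,0.104,-0.148]],"spin":[0,0,0,0,0,0,0,0,0,0,0,0,0,0,0,0,0,0,0,0]}' 25;  python3 st.py red dish
```

```text
t: 9.6
eef_pos: [0.587, 0.0408, 0.0436]
ee_rot: [-2.193, 1.571, 0.296]
force: [-0.3, -0.1, 2.0]
width: 0.0413
t 9.6 tcp [0.587  0.0408 0.0436] x [ 0.  0. -1.] jaw deg 142.6 w 0.0413 F [-0.3 -0.1  2. ] q [ 0.4   0.42 -0.42  0.   -0.73 -1.05]
red share xy -0.0001 0.0004 z per +z share: target(z)-> (z-0.0436)/.5
dish share xy -0.0101 0.5754 z per +z share: target(z)-> (z-0.0436)/.5
```

```bash
python3 -m handwheel '{"gripper":[-1,-1,-1,-1,-1,-1,-1,-1,-1,-1,-1,-1,-1,-1,-1,-1,-1,-1],"travel":[[0,0,0.05],[0,0,0.12],[0,0.1,0.15],[-0.01,0.2,0.15],[-0.01,0.3,0.15],[-0.01,0.4,0.15],[-0.01,0.5,0.15],[-0.01,0.575,0.15],[-0.01,0.575,0.15],[-0.01,0.575,0.1],[-0.01,0.575,0.05],[-0.01,0.575,0.02],[-0.01,0.575,0],[-0.01,0.575,-0.015],[-0.01,0.575,-0.022],[-0.01,0.575,-0.028],[-0.01,0.575,-0.028],[-0.01,0.575,-0.028]],"spin":[0,0,0,0,0,0,0,0,0,0,0,0,0,0,0,0,0,0]}' && python3 -m handwheel '{"gripper":[0,0.1,0.15,0.2,0.2,0.2,0.2,0.5,0.9,0.9,0.9,0.9],"travel":[[0,0,0],[0,0,0],[0,0,0],[0,0,0],[0,0,0],[0,0,0.02],[0,0,0.08],[0,0,0.14],[0,0,0.18],[0,0,0.18],[0,0,0.18],[0,0,0.18]],"spin":[0,0,0,0,0,0,0,0,0,0,0,0]}'; python3 st.py black m4
```

```text
t: 11.4
eef_pos: [0.5823, 0.3285, 0.0302]
ee_rot: [-1.775, 1.57, 0.714]
force: [0.4, -0.2, -0.6]
width: 0.0413
t: 12.6
eef_pos: [0.5815, 0.3279, 0.119]
ee_rot: [1.205, 1.57, -2.589]
force: [0.3, 0.7, -1.0]
width: 0.0817
t 12.6 tcp [0.5815 0.3279 0.119 ] x [-0.001 -0.001 -1.   ] jaw deg 142.6 w 0.0817 F [ 0.3  0.7 -1. ] q [ 0.8   0.44 -0.16 -0.   -0.97 -1.46]
black share xy -0.299 -0.0618 z per +z share: target(z)-> (z-0.1190)/.5
m4 share xy 0.091 -0.4686 z per +z share: target(z)-> (z-0.1190)/.5
```

```bash
python3 -m handwheel '{"gripper":[0.95,0.95,0.95,0.95,0.95,0.95,0.95,0.95,0.95,0.95,0,-1,-1,-1,-1,-1,-1,-1,-1,-1],"travel":[[-0.1,-0.02,0],[-0.2,-0.04,0],[-0.3,-0.062,0],[-0.3,-0.062,0],[-0.3,-0.062,-0.06],[-0.3,-0.062,-0.12],[-0.3,-0.062,-0.16],[-0.3,-0.062,-0.19],[-0.3,-0.062,-0.19],[-0.3,-0.062,-0.19],[-0.3,-0.062,-0.19],[-0.3,-0.062,-0.19],[-0.3,-0.062,-0.19],[-0.3,-0.062,-0.19],[-0.3,-0.062,-0.19],[-0.3,-0.062,-0.19],[-0.3,-0.062,-0.19],[-0.3,-0.062,-0.19],[-0.3,-0.062,-0.19],[-0.3,-0.062,-0.19]],"spin":[0,0,0,0,0,0,0,0,0,0,0,0,0,0,0,0,0,0,0,0]}' 25;  python3 st.py black m4
```

```text
t: 14.6
eef_pos: [0.432, 0.2973, 0.0247]
ee_rot: [-1.547, 1.571, 0.943]
force: [-2.2, -0.0, 4.3]
width: 0.0413
t 14.6 tcp [0.432  0.2973 0.0247] x [ 0.  0. -1.] jaw deg 142.6 w 0.0413 F [-2.2 -0.   4.3] q [ 0.98  0.37 -0.58  0.   -0.62 -1.63]
black share xy 0.0 -0.0006 z per +z share: target(z)-> (z-0.0247)/.5
m4 share xy 0.39 -0.4074 z per +z share: target(z)-> (z-0.0247)/.5
```

```bash
python3 -m handwheel '{"gripper":[-1,-1,-1,-1,-1,-1,-1,-1,-1,-1,-1,-1,-1,-1,-1,-1,-1,-1,-1],"travel":[[0,0,0.05],[0,0,0.12],[0.06,-0.06,0.18],[0.12,-0.12,0.18],[0.18,-0.18,0.18],[0.24,-0.24,0.18],[0.3,-0.3,0.18],[0.36,-0.36,0.18],[0.39,-0.407,0.18],[0.39,-0.407,0.18],[0.39,-0.407,0.12],[0.39,-0.407,0.08],[0.39,-0.407,0.06],[0.39,-0.407,0.05],[0.39,-0.407,0.043],[0.39,-0.407,0.038],[0.39,-0.407,0.037],[0.39,-0.407,0.037],[0.39,-0.407,0.037]],"spin":[0,0,0,0,0,0,0,0,0,0,0,0,0,0,0,0,0,0,0]}' && python3 -m handwheel '{"gripper":[-0.02,0.05,0.1,0.2,0.3,0.4,0.4,0.5,0.9,0.9,0.9,0.9],"travel":[[0,0,0],[0,0,0],[0,0,0],[0,0,0],[0,0,0],[0,0,0],[0,0,0.02],[0,0,0.06],[0,0,0.12],[0,0,0.18],[0,0,0.18],[0,0,0.18]],"spin":[0,0,0,0,0,0,0,0,0,0,0,0]}'; python3 st.py white m1 dark m3
```

```text
t: 16.5
eef_pos: [0.6273, 0.0939, 0.0436]
ee_rot: [-2.119, 1.57, 0.37]
force: [-0.1, 0.4, -1.2]
width: 0.0413
t: 17.7
eef_pos: [0.6274, 0.094, 0.1346]
ee_rot: [-1.986, 1.568, 0.503]
force: [-0.2, 0.3, 0.4]
width: 0.083
t 17.7 tcp [0.6274 0.094  0.1346] x [ 0.002  0.001 -1.   ] jaw deg 142.6 w 0.083 F [-0.2  0.3  0.4] q [ 0.46  0.38 -0.23 -0.   -0.96 -1.11]
white share xy -0.0874 -0.81 z per +z share: target(z)-> (z-0.1346)/.5
m1 share xy -0.2408 -0.316 z per +z share: target(z)-> (z-0.1346)/.5
dark share xy -0.3908 -0.796 z per +z share: target(z)-> (z-0.1346)/.5
m3 share xy -0.0808 -0.1056 z per +z share: target(z)-> (z-0.1346)/.5
```

```bash
python3 -m handwheel '{"gripper":[0.95,0.95,0.95,0.95,0.95,0.95,0.95,0.95,0.95,0.95,0.95,0.95,0.95,0.95,0.95,0.95,0.95,0.95],"travel":[[-0.01,-0.1,0],[-0.02,-0.2,0],[-0.03,-0.3,0],[-0.04,-0.4,0],[-0.05,-0.5,0],[-0.06,-0.6,0],[-0.07,-0.7,0],[-0.087,-0.81,0],[-0.087,-0.81,0],[-0.087,-0.81,0],[-0.087,-0.81,-0.08],[-0.087,-0.81,-0.14],[-0.087,-0.81,-0.18],[-0.087,-0.81,-0.2],[-0.087,-0.81,-0.22],[-0.087,-0.81,-0.22],[-0.087,-0.81,-0.22],[-0.087,-0.81,-0.22]],"spin":[0,0,0,0,0,0,0,0,0,0,0,0,0,0,0,0,0,0]}' && python3 -m handwheel '{"gripper":[0,-1,-1,-1,-1,-1,-1,-1,-1,-1],"travel":[[0,0,0],[0,0,0],[0,0,0],[0,0,0],[0,0,0],[0,0,0],[0,0,0],[0,0,0],[0,0,0],[0,0,0]],"spin":[0,0,0,0,0,0,0,0,0,0]}' 25;  python3 st.py white m1
```

```text
t: 19.5
eef_pos: [0.5843, -0.3113, 0.0243]
ee_rot: [-2.767, 1.569, -0.278]
force: [0.5, -0.1, 0.2]
width: 0.0858
t: 20.5
eef_pos: [0.5834, -0.3112, 0.023]
ee_rot: [0.307, 1.571, 2.796]
force: [0.1, -0.5, 0.9]
width: 0.0413
t 20.5 tcp [ 0.5834 -0.3112  0.023 ] x [-0.  0. -1.] jaw deg 142.6 w 0.0413 F [ 0.1 -0.5  0.9] q [-0.2   0.54 -0.26 -0.   -0.77 -0.46]
white share xy 0.0005 0.0005 z per +z share: target(z)-> (z-0.0230)/.5
m1 share xy -0.1529 0.4945 z per +z share: target(z)-> (z-0.0230)/.5
```

```bash
python3 -m handwheel '{"gripper":[-1,-1,-1,-1,-1,-1,-1,-1,-1,-1,-1,-1,-1,-1,-1,-1,-1,-1,-1],"travel":[[0,0,0.05],[0,0,0.12],[-0.03,0.08,0.18],[-0.06,0.16,0.18],[-0.08,0.24,0.18],[-0.11,0.32,0.18],[-0.13,0.4,0.18],[-0.153,0.48,0.18],[-0.153,0.4945,0.18],[-0.153,0.4945,0.18],[-0.153,0.4945,0.12],[-0.153,0.4945,0.08],[-0.153,0.4945,0.06],[-0.153,0.4945,0.05],[-0.153,0.4945,0.043],[-0.153,0.4945,0.038],[-0.153,0.4945,0.037],[-0.153,0.4945,0.037],[-0.153,0.4945,0.037]],"spin":[0,0,0,0,0,0,0,0,0,0,0,0,0,0,0,0,0,0,0]}' && python3 -m handwheel '{"gripper":[-0.02,0.05,0.1,0.2,0.3,0.4,0.4,0.5,0.9,0.9,0.9,0.9],"travel":[[0,0,0],[0,0,0],[0,0,0],[0,0,0],[0,0,0],[0,0,0],[0,0,0.02],[0,0,0.06],[0,0,0.12],[0,0,0.18],[0,0,0.18],[0,0,0.18]],"spin":[0,0,0,0,0,0,0,0,0,0,0,0]}'; python3 st.py dark m3
```

```text
t: 22.4
eef_pos: [0.5073, -0.0639, 0.042]
ee_rot: [-2.285, 1.57, 0.204]
force: [-0.1, 0.5, -1.3]
width: 0.0413
t: 23.6
eef_pos: [0.5074, -0.0638, 0.1329]
ee_rot: [-2.185, 1.568, 0.304]
force: [-0.3, -0.2, -0.4]
width: 0.083
t 23.6 tcp [ 0.5074 -0.0638  0.1329] x [ 0.002  0.001 -1.   ] jaw deg 142.6 w 0.083 F [-0.3 -0.2 -0.4] q [ 0.26  0.2  -0.5  -0.   -0.87 -0.91]
dark share xy -0.1508 -0.4803 z per +z share: target(z)-> (z-0.1329)/.5
m3 share xy 0.1592 0.2101 z per +z share: target(z)-> (z-0.1329)/.5
```

```bash
python3 -m handwheel '{"gripper":[0.95,0.95,0.95,0.95,0.95,0.95,0.95,0.95,0.95,0.95,0.95,0.95,0.95,0.95,0.95],"travel":[[-0.03,-0.09,0],[-0.06,-0.18,0],[-0.09,-0.27,0],[-0.12,-0.36,0],[-0.151,-0.45,0],[-0.151,-0.48,0],[-0.151,-0.48,0],[-0.151,-0.48,-0.08],[-0.151,-0.48,-0.14],[-0.151,-0.48,-0.18],[-0.151,-0.48,-0.2],[-0.151,-0.48,-0.217],[-0.151,-0.48,-0.217],[-0.151,-0.48,-0.217],[-0.151,-0.48,-0.217]],"spin":[0,0,0,0,0,0,0,0,0,0,0,0,0,0,0]}' && python3 -m handwheel '{"gripper":[0,-1,-1,-1,-1,-1,-1,-1,-1,-1],"travel":[[0,0,0],[0,0,0],[0,0,0],[0,0,0],[0,0,0],[0,0,0],[0,0,0],[0,0,0],[0,0,0],[0,0,0]],"spin":[0,0,0,0,0,0,0,0,0,0]}' 25;  python3 st.py dark m3
```

```text
t: 25.1
eef_pos: [0.4322, -0.3041, 0.024]
ee_rot: [-2.793, 1.569, -0.304]
force: [-0.8, 0.9, 0.3]
width: 0.0855
t: 26.1
eef_pos: [0.4315, -0.304, 0.0231]
ee_rot: [-2.98, 1.571, -0.491]
force: [0.7, 0.7, 0.2]
width: 0.0415
t 26.1 tcp [ 0.4315 -0.304   0.0231] x [ 0. -0. -1.] jaw deg 142.6 w 0.0415 F [0.7 0.7 0.2] q [-0.24  0.38 -0.57  0.   -0.62 -0.41]
dark share xy 0.0009 0.0001 z per +z share: target(z)-> (z-0.0231)/.5
m3 share xy 0.3109 0.6905 z per +z share: target(z)-> (z-0.0231)/.5
```

```bash
python3 -m handwheel '{"gripper":[-1,-1,-1,-1,-1,-1,-1,-1,-1,-1,-1,-1,-1,-1,-1,-1,-1,-1,-1,-1],"travel":[[0,0,0.05],[0,0,0.12],[0.04,0.08,0.18],[0.08,0.16,0.18],[0.12,0.24,0.18],[0.16,0.32,0.18],[0.2,0.4,0.18],[0.24,0.48,0.18],[0.28,0.56,0.18],[0.311,0.64,0.18],[0.311,0.6905,0.18],[0.311,0.6905,0.18],[0.311,0.6905,0.12],[0.311,0.6905,0.08],[0.311,0.6905,0.06],[0.311,0.6905,0.048],[0.311,0.6905,0.04],[0.311,0.6905,0.037],[0.311,0.6905,0.037],[0.311,0.6905,0.037]],"spin":[0,0,0,0,0,0,0,0,0,0,0,0,0,0,0,0,0,0,0,0]}' && python3 -m handwheel '{"gripper":[-0.02,0.05,0.1,0.2,0.3,0.4,0.4,0.5,0.9,0.9,0.9,0.9],"travel":[[0,0,0],[0,0,0],[0,0,0],[0,0,0],[0,0,0],[0,0,0],[0,0,0.02],[0,0,0.06],[0,0,0.12],[0,0,0.18],[0,0,0.18],[0,0,0.18]],"spin":[0,0,0,0,0,0,0,0,0,0,0,0]}' && python3 -m handwheel '{"gripper":[1,1,1,1,1,1,1,1,1,1,1,1,1,1,1],"travel":[[-0.1,-0.1,0.3],[-0.25,-0.8,0.3],[-0.25,-0.8,0.3],[-0.25,-0.8,0.3],[-0.25,-0.8,0.3],[-0.25,-0.8,0.3],[-0.25,-0.8,0.3],[-0.25,-0.8,0.3],[-0.25,-0.8,0.3],[-0.25,-0.8,0.3],[-0.25,-0.8,0.3],[-0.25,-0.8,0.3],[-0.25,-0.8,0.3],[-0.25,-0.8,0.3],[-0.25,-0.8,0.3]],"spin":[0,0,0,0,0,0,0,0,0,0,0,0,0,0,0]}'; python3 - <<'E'
from h import *
F={}
for n in('top','side'):
    f=viewer.grab_frame(n); F[n]=f['pixels']; 
    T={'m1':(.507,-.064),'m2':(.547,-.0112),'m3':(.587,.0412),'m4':(.627,.0936)}
    im=cv2.resize(f['pixels'],None,fx=5,fy=5,interpolation=cv2.INTER_CUBIC)
    for p in T.values():
        for r,z0,z1,c in((.021,.018,.046,(0,255,255)),(.027,.0175,.018,(255,0,255))):
            q=((sil(f,p,r,z0,z1)+.5)*5).astype(np.int32); cv2.polylines(im,[q],True,c,1)
    x,y=(322,192) if n=='top' else (320,212)
    cv2.imwrite(f'pics/{n}1c.png',im[y*5-300:y*5+300,x*5-350:x*5+350]); cv2.imwrite(f'pics/{n}1.png',f['pixels'])
E
python3 st.py
```

```text
t: 28.1
eef_pos: [0.5874, 0.0413, 0.0423]
ee_rot: [-2.178, 1.57, 0.312]
force: [0.7, -0.4, -1.0]
width: 0.0411
t: 29.3
eef_pos: [0.5874, 0.0415, 0.133]
ee_rot: [-2.051, 1.568, 0.438]
force: [-0.6, 0.3, -0.3]
width: 0.0829
t: 30.8
eef_pos: [0.4624, -0.3578, 0.2814]
ee_rot: [-0.018, 1.571, 2.473]
force: [0.8, 0.4, 0.2]
width: 0.0875
t 30.9 tcp [ 0.4623 -0.3581  0.2816] x [ 0.  0. -1.] jaw deg 142.7 w 0.0881 F [ 0.8  0.2 -0.1] q [-0.32  0.19 -0.14 -0.   -1.24 -0.33]
```

View pics/top1c.png

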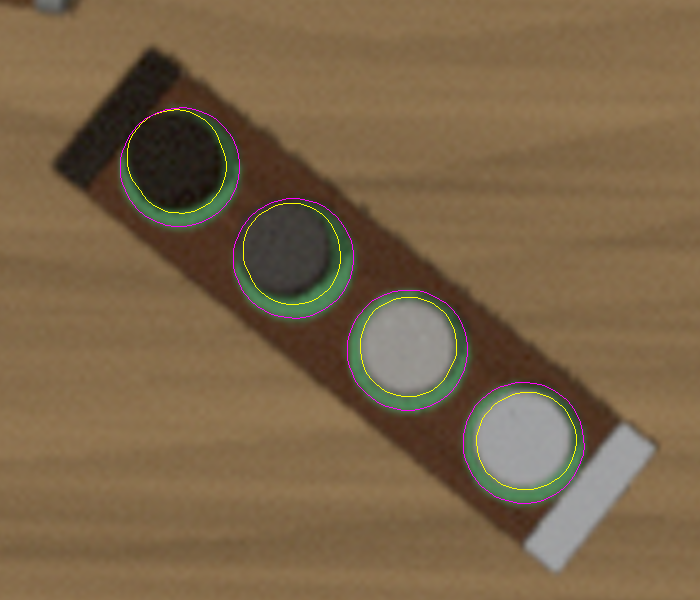

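View pics/side1c.png

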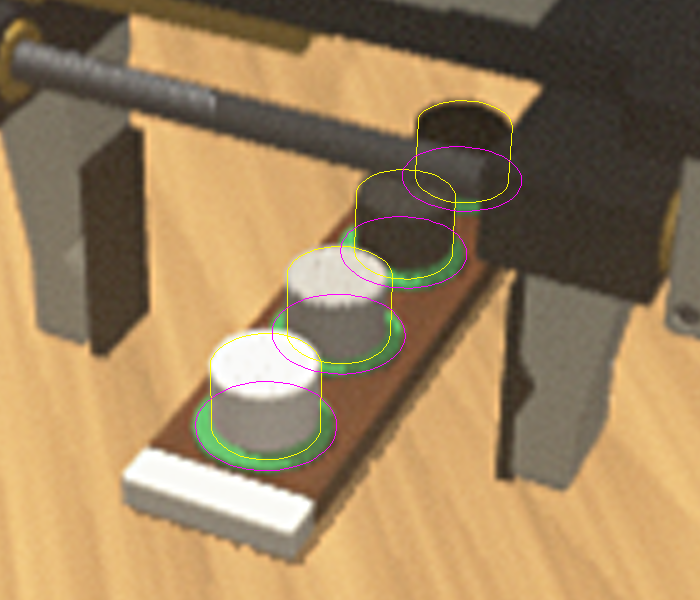

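View pics/side1.png

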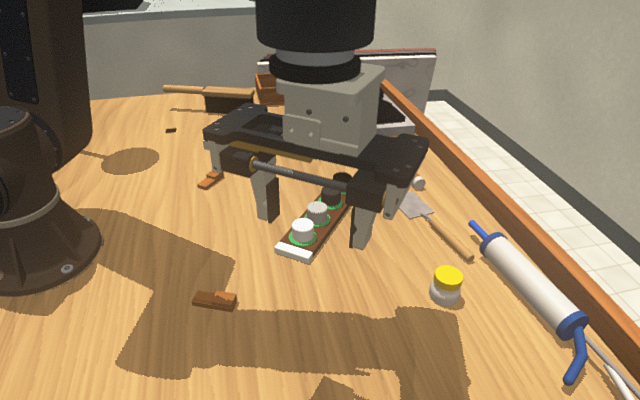

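View pics/top1.png

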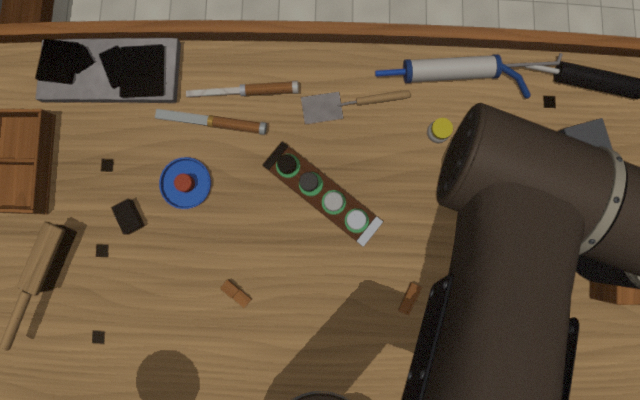

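Top view: from the white end, white, light, dark and black stand at px (357,220), (334,202), (311,183) and (288,165). All sit within their marks, matching the predicted outlines to about 1 px (2–3 mm). Red lies at (183,183), central in the dish. The side view agrees for the board, and the gripper is clear of everything.

```bash
python3 -c "
from station import arm
print(arm.job_done())"
```

```text
the job is handed in; nothing more can be done
None
```

All five tablets are placed and I handed the job in at about 31 s of the 128 s allowed; the system gives no verdict. I moved light grey from mark 1 to mark 2, red into the dish, black to mark 4, white to mark 1 and dark grey to mark 3.

- **Grey tablets:** in the final top picture all four stand flat in the right order, within about 1 px (2–3 mm) of their mark centres. Dark grey showed the largest offset, about 2 mm.
- **Red tablet:** it lies near the middle of the dish in the top picture. The gripper hid the dish in the last side picture, so that one rests on the top view alone.
- **Side view of the board:** it agrees with the top view, though the gripper partly covers the black tablet.
- **Forces and clearance:** the wrist force was below 5 N in every reading I took (one at the end of each move), and the gripper was open and clear of everything at hand-in.

No check failed. The two cameras disagreed by about 3 mm on the dark grey tablet's starting position and by about 6 mm on red's. I put that down to imperfect colour masks. Both grasps still closed on the full 42 mm diameter.

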